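# Close the casting mould over its core

## Task

Get the candle-holder mould ready for casting: stand the short spool-shaped core (not the tall one) fully down on the spindle in the middle of the metal mould base and let go of it, then fit the mould cover over it, its two lug holes on the base's two dowels (either way round), until it is closed flush on the base. Finish while the gripper holds the cover pressed down on the base with a steady push of about 15 N; do not let go. Leave the other things on the bench where they are.

Things in the scene. Friction and masses are not known exactly. Their poses are not given: they have to be found in the camera images.
- mold_base: aluminium mould base bolted to the bench, a plate 176 x 90 x 24 mm with a spindle in the middle of its top and a dowel near each end. Origin: centre of its underside; x along its length, z up. Dowels: upright, steel, at x = +65 and -65 mm, y = 0; 10 mm diameter, 24 mm tall above the plate, the top 8 mm tapered to 3 mm.
- spindle_foot (a point): foot of the spindle: the centre of the mould base's flat top, 24 mm above the bench, axes as mold_base. The upright steel spindle on it is 12 mm in diameter and 34 mm tall, its top 6 mm tapered to 4 mm. The seated core and the closed cover have their origins here.
- mold_cover: mould cover, about 0.35 kg, standing on the bench: grey plastic box open underneath, 100 x 72 x 52 mm outside, 90 x 62 x 46 mm inside. At each end a lug 30 x 40 mm, 14 mm thick, level with the lower rim (160 mm over both), with a 13 mm round through hole at x = +65 and -65 mm, y = 0. Origin: centre of the lower rim's plane; x along its length, z up.
- cover_handle (a point): centre of the wooden handle block on top of the mould cover, 70 mm above the cover's lower rim; the block is 70 mm long (cover's x), 20 mm wide (y) and 36 mm high, from 52 to 88 mm above the rim
- core: short core, about 50 g: white plastic spool standing upright on the bench, 42 mm tall, 40 mm diameter at its two 8 mm thick flanges, 32 mm at the waist between them, with a 16 mm through hole along its axis. Origin: centre of its underside, z up along the axis. Seated, its origin lies at point spindle_foot.
- tall_core: tall core, to be left alone: like the short core but 64 mm tall, too tall for the cover. Origin: centre of its underside.
- tile_cup: bystander: white cup of brown mosaic tiles, 72 mm diameter, 55 mm high. Origin: centre of its underside.
- brush: bystander: brush lying on the bench, 160 mm long. Origin near its middle, x along it.
- tile_stack: bystander: stack of four brown tiles, 50 x 50 x 32 mm. Origin: centre of its underside.
- glue_bottle: bystander: white glue bottle, 54 mm diameter, 130 mm tall. Origin: centre of its underside.
- nippers: bystander: tile nippers lying on the bench, 190 mm long, 12 mm high. Origin near the middle, x along them.

How it is judged:
By the outcome, as a careful person would: the job done as asked, in the order asked, and still so for the second after the job is handed in, while the arm keeps its last pose, push and grip.
It also fails if it takes over 72 s, if anything falls off the work surface, if the arm or the gripper's body presses on something with over 40 N, if the wrist force passes 120 N, or if a joint passes its speed limit or range.

## Robot

A 6-joint arm with a two-finger parallel gripper is mounted at the origin on the work surface. World frame = base frame: x ahead of the robot, y to its left, z up, the work surface at z = 0. Lengths are in m, angles in rad, forces in N, time in s.
With the tool pointing down it reaches from about 0.425 to 0.95 m from the base axis. Payload 3.5 kg.
Tool frame: the origin (TCP) lies between the finger pads; the fingertips stand 22 mm ahead of it and the grasp point (between the pads) lies 3 mm ahead of it (ctrl.nose_length is the z of the fingertips in the tool frame, in m); z points along the fingers, y is the line along which they close (so a half turn about z gives the same grasp; the last joint's range is limited). The gripper opens to 85 mm and grips with 20 to 120 N. Pads are 22 mm wide; open, the fingers measure 114 mm over their backs; the gripper's body (76 mm by 85 mm) begins 54 mm behind the grasp point. The pads swing forward as they close: fully open they stand 13 mm farther back than shut.
Start: joints at [-1.412, 0.286, 1.577, -0, 1.279, -0.15], TCP at [0.205, -0.643, 0.253] pointing down, gripper open.
Joint ranges: [-2.77, 2.77], [-0.9, 2.22], [0.21, 2.48], [-1.53, 4.67], [0.24, 2.81], [-2.84, 2.84]. Speed limits (rad/s): [2.79, 2.79, 3.14, 3.14, 3.14, 3.14].

## Interface

Orientations are given as a unit quaternion [x, y, z, w].
In Python, from plant import ctrl gives the robot as it stands. The module is installed in compiled form; this text tells all that it offers.
- The arm moves only by the tool send_rows, never from a script. Its argument "rows" is text: rows parted by semicolons, each of 7 numbers parted by spaces: the turn, a rotation vector about the tool's x, y, z in a scale on which 1.0 is 4 rad, then the shift along the tool's x, y, z in normalised numbers (1 is 600 mm), then the opening, from -1 (shut) to 1 (fully open). A call has 1 to 8 rows; each row is the pose to reach, as a shift and turn from the pose commanded when the call began, along the tool's axes at that moment; what a row does not reach only later rows make up. A row lasts 1/8 s, in which the tool goes at most 62.5 mm and 10.7 degrees, less where a joint would pass 70% of its speed; a pose out of reach is approached as far as the arm can. Shift and turn numbers lie between -1 and 1, and a call with a number outside is refused. A call with a gripper value outside its range is refused whole. The fingers move at their own pace and stop on an object; "grip_force" is the grip in N (left out, the last holds). Time passes only in rows, so rows that repeat a pose let the fingers close. It gives the time, the measured TCP pose, the force, the opening and the grip force at its end, in the units of the state.
- ctrl.get_state(): the state, without advancing time (a new reading comes with each control period).
- ctrl.read_camera(name): name is "side" or "top"; returns a dict with "color" (420x560x3 uint8, red, green, blue), "fx", "fy", "cx", "cy" (pixels), "extrinsics" (4x4, takes a point from world to camera coordinates). Camera axes: x right, y down, z forward; pixel columns grow to the right and rows downward; lengths in m; the calibration is good to about 2 mm. A picture is of the moment at which its call begins. There is no depth.
- ctrl.sign_off(): hands the job in; it is judged then, once.
Trained networks look in a picture, given as the dict that the camera call returned (one of the last four; its "shot" number tells which), for a name from the list of things; names that differ only in an ending like _2 or _b are one class to them, and where a whole thing is asked for, a point or a joint stands for the part that bears it (a point fixed in the world has none). Each returns a list of dicts, best first, with "p" (0 to 1); they miss things now and then, are a little off and sometimes report something else, mostly with a low value. They report only what shows in the picture. A call takes as long as a camera call.
- ctrl.look_for(picture, target): "position" ([x, y, z] in m, in the coordinates of the camera as it stood for that picture, good to about 4 mm: the middle of the surface that is visible of it).
The state is a dict: "time": time; "qpos": joint angles; "dq": joint speeds; "joint_efforts": joint torques, N m; "eef_pos": TCP position; "tcp_rot": TCP orientation; "contact_force": force on the tool from outside, world axes, zero at the start; "wrist_torque": the same for the moment, N m; "opening": opening from 0.0 (shut) to 1.0 (fully open); "finger_force": force on a finger pad.
Only numpy, scipy, OpenCV 4.12 (cv2) and the standard library are available. Lean on these libraries where they do the work, as an engineer would, in place of code of your own. Each camera call takes 0.05 s, during which the arm holds its last target. There are 200 camera calls.

## Working session

There is one attempt and no reset: what is moved stays moved. The work goes in short steps, Python scripts to look and compute and a tool call to move; the robot and the scene stay as the last step left them, time stands still between calls to the robot, and variables do not carry over. Pictures are saved under pics/ and viewed, at most 10 in all, crops included, and the job is handed in when it is done.

Besides the shell and the picture viewer there is one more tool, called after "Call:" as name(argument=value, ...) on one line, values as JSON. send_rows: Moves the arm, as the interface text tells. Its arguments: {"type":"object","properties":{"rows":{"type":"string"},"grip_force":{"type":"number"}},"required":["rows"]}

```bash
mkdir -p pics; cat > h.py <<'E'
from plant import ctrl
import numpy as np, cv2
from scipy.spatial.transform import Rotation as R
def world(pic,p):
    E=np.array(pic["extrinsics"]); return np.linalg.inv(E)@np.r_[p,1]
def ray(pic,u,v,z):
    E=np.linalg.inv(np.array(pic["extrinsics"])); d=E[:3,:3]@np.array([(u-pic["cx"])/pic["fx"],(v-pic["cy"])/pic["fy"],1]); o=E[:3,3]
    return o+d*(z-o[2])/d[2]
def proj(pic,P):
    E=np.array(pic["extrinsics"]); c=E@np.r_[P,1]; return np.array([pic["fx"]*c[0]/c[2]+pic["cx"],pic["fy"]*c[1]/c[2]+pic["cy"]])
def save(pic,n): cv2.imwrite(f"pics/{n}.png",cv2.cvtColor(pic["color"],cv2.COLOR_RGB2BGR))
E
python3 - <<'E'
from h import *
for n in("top","side"):
    p=ctrl.read_camera(n); save(p,n+"0")
    print(n,p["fx"],p["cx"],p["cy"],np.linalg.inv(p["extrinsics"])[:3,3].round(3))
    for t in["mold_base","mold_cover","cover_handle","core","tall_core"]:
        for d in ctrl.look_for(p,t)[:3]:
            w=world(p,d["position"])[:3]; print(t,round(d["p"],2),w.round(4),proj(p,w).round(0))
s=ctrl.get_state(); print(s)
E
```

```text
top 440.5975749286268 272.21224760431136 211.2584798370696 [0.205 0.007 1.531]
mold_base 0.68 [ 0.4801 -0.3201  0.0522] [362. 218.]
mold_base 0.61 [ 0.5547 -0.0449  0.027 ] [280. 205.]
mold_cover 0.73 [ 0.4816 -0.3215  0.0513] [363. 218.]
cover_handle 0.87 [ 0.4817 -0.3187  0.0514] [362. 218.]
tall_core 0.47 [0.6552 0.2204 0.0626] [202. 181.]
side 502.5717929082486 277.7477804822873 206.5161798815555 [-0.026  0.605  1.102]
mold_base 0.74 [ 0.553  -0.0247  0.0225] [275. 205.]
mold_cover 0.84 [ 0.4701 -0.3085  0.0509] [363. 157.]
cover_handle 0.83 [ 0.4716 -0.3041  0.046 ] [361. 159.]
core 0.81 [0.4953 0.3208 0.0359] [194. 299.]
tall_core 0.59 [0.6498 0.2279 0.049 ] [180. 236.]
{'time': 0.6, 'qpos': array([-1.41197043e+00,  2.86233215e-01,  1.57668358e+00,  2.06810414e-05,
        1.27861162e+00, -1.49995479e-01]), 'dq': array([ 4.80932088e-04, -1.72841746e-03,  5.93139999e-06,  2.21547279e-04,
       -5.48939731e-04,  1.56947445e-03]), 'joint_efforts': array([-5.41379814e-04, -4.05665839e+01, -2.92739761e+01, -1.55504044e-04,
        6.74759685e-04,  9.22110921e-07]), 'eef_pos': array([ 0.20519064, -0.64304618,  0.25337834]), 'tcp_rot': array([9.88102795e-01, 1.53794884e-01, 1.00440681e-05, 3.20750239e-05]), 'contact_force': array([-0.09314927,  0.58059106,  0.61007525]), 'wrist_torque': array([-0.04023612,  0.01815162,  0.00807001]), 'finger_force': 0.0, 'opening': 1.0015333856428872}
```

```bash
python3 - <<'E'
import cv2
a=cv2.imread("pics/top0.png")[80:330,130:430]; cv2.imwrite("pics/top0c.png",cv2.resize(a,(720,600),interpolation=cv2.INTER_CUBIC))
b=cv2.imread("pics/side0.png")[90:350,120:460]; cv2.imwrite("pics/side0c.png",cv2.resize(b,None,fx=2.3,fy=2.3,interpolation=cv2.INTER_CUBIC))
E
```

```text
(no output)
```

View pics/top0c.png

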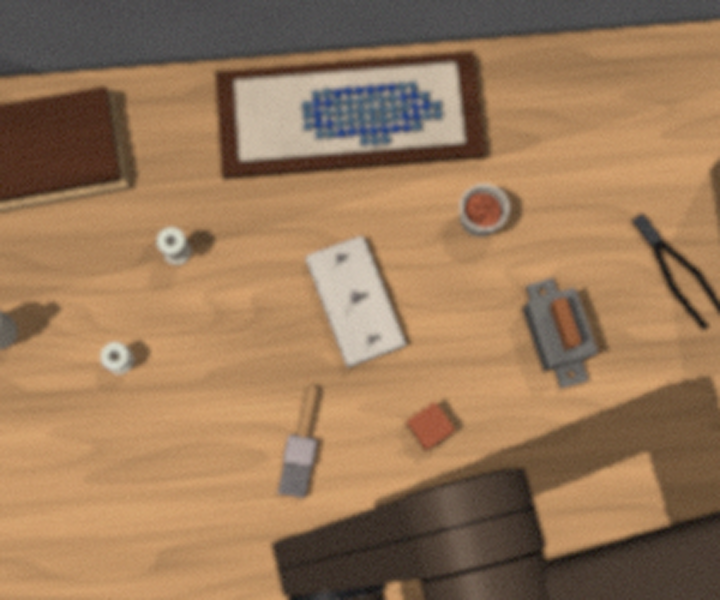

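View pics/side0c.png

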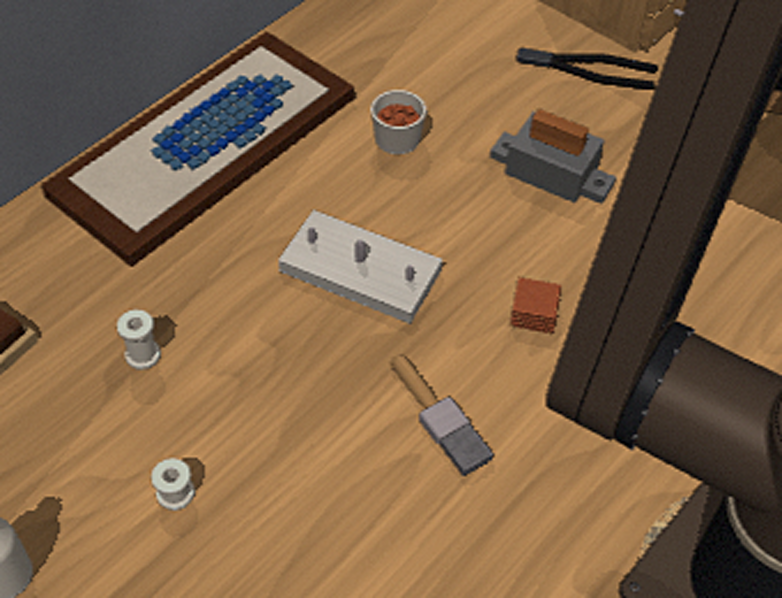

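The top crop shows the short core at about (178,228) full-frame, the tall one at (201,180), the base at about (279,205) and the cover at about (363,218). The side view shows the same layout. I'll fit the known shapes to the silhouettes in both cameras.

```bash
cat > fit.py <<'E'
from h import *
from scipy.optimize import minimize
S=4
def box(x0,x1,y0,y1,z0,z1): return np.array([[x,y,z] for x in(x0,x1) for y in(y0,y1) for z in(z0,z1)])
def cyl(r,z0,z1): 
    a=np.linspace(0,2*np.pi,32,endpoint=False); return np.array([[r*np.cos(t),r*np.sin(t),z] for t in a for z in(z0,z1)])
M={"mold_base":([box(-.088,.088,-.045,.045,0,.024)],[]),
"mold_cover":([box(-.05,.05,-.036,.036,0,.052),box(-.08,-.05,-.02,.02,0,.014),box(.05,.08,-.02,.02,0,.014)],[box(-.035,.035,-.01,.01,.052,.088)]),
"core":([cyl(.02,0,.008),cyl(.016,0,.042),cyl(.02,.034,.042)],[])}
def render(pic,name,q,roi):
    u0,v0,u1,v1=roi; im=np.zeros(((v1-v0)*S,(u1-u0)*S),np.uint8); c,s=np.cos(q[2]),np.sin(q[2])
    z=q[3] if len(q)>3 else 0
    for val,parts in zip((255,0),M[name]):
        for P in parts:
            W=np.c_[q[0]+c*P[:,0]-s*P[:,1],q[1]+s*P[:,0]+c*P[:,1],P[:,2]+z]
            uv=np.array([proj(pic,w) for w in W])
            h=cv2.convexHull((((uv-[u0,v0]+.5)*S-.5)*16).astype(np.int32).reshape(-1,1,2)); cv2.fillPoly(im,[h],val,shift=4)
    return cv2.resize(im,(u1-u0,v1-v0),interpolation=cv2.INTER_AREA)/255.
def fit(pic,name,q0,free=3,sat=None,pad=14):
    uv=proj(pic,[q0[0],q0[1],.03]); r=int(90*.001*pic["fx"]/1.1*1.2)+pad if name!="core" else 28
    u0,v0=(uv-r).astype(int); roi=(max(u0,0),max(v0,0),min(u0+2*r,560),min(v0+2*r,420))
    hsv=cv2.cvtColor(pic["color"],cv2.COLOR_RGB2HSV)[roi[1]:roi[3],roi[0]:roi[2],1].astype(float)
    m=np.clip((95-hsv)/50+.5,0,1) if sat is None else np.clip((sat-hsv)/50+.5,0,1)
    lab=cv2.connectedComponents((m>.3).astype(np.uint8))[1]
    cc=uv-[roi[0],roi[1]]; ids=lab[int(cc[1])-8:int(cc[1])+9,int(cc[0])-8:int(cc[0])+9]; ids=ids[ids>0]
    k=np.bincount(ids).argmax(); m=m*cv2.dilate((lab==k).astype(np.uint8),np.ones((3,3)))
    f=lambda d:np.abs(render(pic,name,np.array(q0)+np.r_[np.array(d)*[.01,.01,.1][:free],np.zeros(3-free)],roi)-m).sum()
    best=None
    for a in([-1,0,1] if free==3 else [0]):
        st=np.zeros(free); 
        if free==3: st[2]=a*1.5
        o=minimize(f,st,method="Nelder-Mead",options=dict(initial_simplex=np.vstack([st]+[st+np.eye(free)[i] for i in range(free)]),xatol=.01,fatol=.05,maxiter=150))
        if best is None or o.fun<best.fun: best=o
    q=np.array(q0)+np.r_[best.x*[.01,.01,.1][:free],np.zeros(3-free)]
    return q,best.fun,m.sum()
E
cat > run.py <<'E'
from fit import *
G={"mold_base":[.553,-.03,-1.15+np.pi/2-np.pi/2],"mold_cover":[.48,-.315,-.3],"core":[.496,.321,0]}
for c in("top","side"):
    p=ctrl.read_camera(c)
    a=ray(p,178.3,228.3,.042) if c=="top" else None
    if c=="top":
        bc=[ray(p,130+x/2.4,80+y/2.4,.024) for x,y in((306,255),(364,236),(408,345),(349,366))]
        d=bc[2]-bc[1]; G["mold_base"]=[*np.mean(bc,0)[:2],np.arctan2(d[1],d[0])]; print(np.round(bc,3))
        l=[ray(p,130+x/2.4,80+y/2.4,.014) for x,y in((545,287),(572,378))]; d=l[1]-l[0]
        G["mold_cover"]=[*np.mean(l,0)[:2],np.arctan2(d[1],d[0])]; print(np.linalg.norm(d),G)
        G["core"]=[*a[:2],0]
    for n,q in G.items():
        q,e,m=fit(p,n,q,2 if n=="core" else 3); print(c,n,q.round(4),np.rad2deg(q[2]).round(2),"err",round(e,1),"of",round(m))
E
time python3 run.py
```

```text
[[ 0.631  0.029  0.024]
 [ 0.653 -0.059  0.024]
 [ 0.484 -0.108  0.024]
 [ 0.461 -0.02   0.024]]
0.13986149805139766 {'mold_base': [np.float64(0.5573265213891772), np.float64(-0.03954188891453036), np.float64(-2.8601444526815634)], 'mold_cover': [np.float64(0.4863567950184646), np.float64(-0.32966457020833134), np.float64(-2.984312463346534)], 'core': [0.496, 0.321, 0]}
top mold_base [ 0.5598 -0.0353 -2.8569] -163.69 err 91.2 of 1415
top mold_cover [ 0.4893 -0.3282 -2.9447] -168.72 err 64.8 of 777
top core [0.5021 0.3151 0.    ] 0.0 err 24.9 of 171
side mold_base [ 0.5575 -0.0329 -2.8697] -164.42 err 53.2 of 1964
side mold_cover [ 0.4859 -0.3243 -2.9407] -168.49 err 46.8 of 1044
side core [0.5002 0.3168 0.    ] 0.0 err 16.3 of 336
real	0m5.336s
user	0m2.418s
sys	0m0.166s
```

```bash
cat > go.py <<'E'
import sys
from h import *
# args: x y z yaw(tool x dir, deg) ; repeated groups
s=ctrl.get_state(); r=R.from_quat(s["tcp_rot"]); p=s["eef_pos"]
print("t",round(s["time"],2),"tcp",p.round(4),"yaw",np.rad2deg(np.arctan2(*r.as_matrix()[[1,0],0])).round(2),"F",s["contact_force"].round(1),"op",round(s["opening"],3),"ff",round(s["finger_force"],1),"q",s["qpos"].round(2),"nose",ctrl.nose_length)
a=np.array(sys.argv[1:],float).reshape(-1,4)
for x,y,z,w in a:
    T=R.from_euler("z",w,degrees=True)*R.from_euler("x",180,degrees=True)
    print((r.inv()*T).as_rotvec(degrees=True).round(2),(r.inv().apply(np.array([x,y,z])-p)*1000).round(1))
E
python3 go.py .56 -.15 .22 16 .54 .1 .2 16 .501 .316 .15 16
```

```text
t 0.7 tcp [ 0.2052 -0.643   0.2534] yaw 17.69 F [-0.5 -0.3  1.1] op 1.001 ff 0.0 q [-1.41  0.29  1.58  0.    1.28 -0.15] nose 0.022
[ 0.   -0.    1.69] [ 487.9 -361.9   33.4]
[ 0.   -0.    1.69] [ 544.8 -606.2   53.4]
[ 0.   -0.    1.69] [ 573.3 -823.8  103.3]
```

The rows are not in the units I measure in: shifts go in shares of 600 mm and turns go in shares of 4 rad. I convert before sending: 488 mm / 600 = 0.8133, -362 mm / 600 = -0.6033, 1.7 degrees / 229.1831 = 0.0074.

Call:
send_rows(rows="0 0 0.0074 0.8133 -0.6033 0.055 1;0 0 0.0074 0.8133 -0.6033 0.055 1;0 0 0.0074 0.8133 -0.6033 0.055 1;0 0 0.0074 0.8133 -0.6033 0.055 1;0 0 0.0074 0.8133 -0.6033 0.055 1;0 0 0.0074 0.8133 -0.6033 0.055 1;0 0 0.0074 0.8133 -0.6033 0.055 1;0 0 0.0074 0.8133 -0.6033 0.055 1")

```text
time: 1.7
eef_pos: [0.4978, -0.2361, 0.2266]
tcp_rot: [0.99, 0.139, 0.0, 0.0]
contact_force: [0.7, -0.1, -0.5]
opening: 0.999
finger_force: 0.0
```

In the tool's units: -500 mm / 600 = -0.8333, 165 mm / 600 = 0.275.

Call:
send_rows(rows="0 0 0 0.275 -0.8333 0.1 1;0 0 0 0.275 -0.8333 0.1 1;0 0 0 0.275 -0.8333 0.1 1;0 0 0 0.275 -0.8333 0.1 1;0 0 0 0.275 -0.8333 0.1 1;0 0 0 0.275 -0.8333 0.1 1;0 0 0 0.275 -0.8333 0.1 1;0 0 0 0.275 -0.8333 0.1 1")

```text
time: 2.7
eef_pos: [0.5165, 0.2607, 0.1699]
tcp_rot: [0.99, 0.139, 0.001, 0.0]
contact_force: [1.1, -0.2, 1.0]
opening: 1.0
finger_force: 0.0
```

```bash
python3 go.py .501 .316 .15 16
```

```text
t 2.7 tcp [0.5165 0.2607 0.1699] yaw 16.0 F [ 1.1 -0.2  1. ] op 1.0 ff 0.0 q [ 0.29  0.16  1.89 -0.    1.09  1.58] nose 0.022
[ 0.01 -0.07  0.  ] [  0.3 -57.4  19.9]
```

In the tool's units: -57 mm / 600 = -0.095, 20 mm / 600 = 0.0333.

Call:
send_rows(rows="0 0 0 0 -0.095 0.0333 1;0 0 0 0 -0.095 0.0333 1;0 0 0 0 -0.095 0.0333 1")

```text
time: 3.08
eef_pos: [0.5008, 0.3134, 0.1496]
tcp_rot: [0.99, 0.14, 0.0, 0.0]
contact_force: [-0.4, -0.1, 0.2]
opening: 1.001
finger_force: 0.0
```

```bash
python3 go.py .501 .316 .029 16; python3 - <<'E'
from fit import *
p=ctrl.read_camera("side"); save(p,"s1")
uv=proj(p,[.501,.316,.04]).astype(int); c=p["color"][uv[1]-80:uv[1]+60,max(uv[0]-100,0):uv[0]+100]
cv2.imwrite("pics/s1c.png",cv2.resize(cv2.cvtColor(c,cv2.COLOR_RGB2BGR),None,fx=3.5,fy=3.5))
E
```

```text
t 3.08 tcp [0.5008 0.3134 0.1496] yaw 16.04 F [-0.4 -0.1  0.2] op 1.001 ff 0.0 q [ 0.39  0.21  1.87 -0.    1.06  1.68] nose 0.022
[ 0.02 -0.    0.04] [  0.9  -2.4 120.6]
```

View pics/s1c.png

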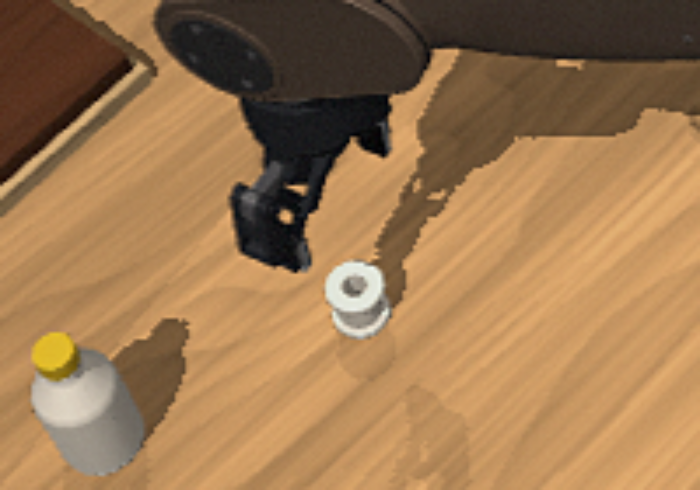

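The short core stands undisturbed under the gripper, at crop (357,297), and the fingers are clear of it. Next I descend and close.

In the tool's units: 120 mm / 600 = 0.2, 118 mm / 600 = 0.1967.

Call:
send_rows(rows="0 0 0 0 0 0.1 1;0 0 0 0 0 0.1667 1;0 0 0 0 0 0.1967 1;0 0 0 0 0 0.2 1;0 0 0 0 0 0.2 1;0 0 0 0 0 0.2 1")

```text
time: 3.88
eef_pos: [0.5023, 0.3139, 0.0317]
tcp_rot: [0.99, 0.139, 0.002, -0.0]
contact_force: [-0.2, 0.1, 0.9]
opening: 0.998
finger_force: 0.0
```

Call:
send_rows(rows="0 0 0 0 0 0 -1;0 0 0 0 0 0 -1;0 0 0 0 0 0 -1;0 0 0 0 0 0 -1;0 0 0 0 0 0 -1;0 0 0 0 0 0 -1;0 0 0 0 0 0 -1;0 0 0 0 0 0 -1", grip_force=30)

```text
time: 4.88
eef_pos: [0.5009, 0.3136, 0.03]
tcp_rot: [0.99, 0.139, 0.0, -0.0]
contact_force: [-2.7, 1.1, 5.2]
opening: 0.448
finger_force: 30.2
```

```bash
python3 go.py .5585 -.034 .12 16
```

```text
t 4.88 tcp [0.5009 0.3136 0.03  ] yaw 15.99 F [-2.7  1.1  5.2] op 0.448 ff 30.2 q [0.39 0.38 1.91 0.   0.85 1.68] nose 0.022
[-0.01 -0.02 -0.01] [-40.4 350.  -90.1]
```

In the tool's units: 350 mm / 600 = 0.5833, -110 mm / 600 = -0.1833.

Call:
send_rows(rows="0 0 0 0 0 -0.1 -1;0 0 0 0 0 -0.1833 -1;0 0 0 -0.0667 0.5833 -0.1833 -1;0 0 0 -0.0667 0.5833 -0.1833 -1;0 0 0 -0.0667 0.5833 -0.1833 -1;0 0 0 -0.0667 0.5833 -0.1833 -1;0 0 0 -0.0667 0.5833 -0.1833 -1;0 0 0 -0.0667 0.5833 -0.1833 -1")

```text
time: 5.88
eef_pos: [0.5586, -0.037, 0.1388]
tcp_rot: [0.99, 0.138, -0.0, 0.0]
contact_force: [-0.5, 0.9, -1.8]
opening: 0.449
finger_force: 30.5
```

In the tool's units: 30 mm / 600 = 0.05.

Call:
send_rows(rows="0 0 0 0 0 0.05 -1;0 0 0 0 0 0.05 -1;0 0 0 0 0 0.05 -1;0 0 0 0 0 0.05 -1")

```text
time: 6.38
eef_pos: [0.5594, -0.0336, 0.1106]
tcp_rot: [0.99, 0.14, 0.001, 0.0]
contact_force: [0.6, 0.9, 0.0]
opening: 0.449
finger_force: 30.5
```

```bash
python3 go.py .5585 -.034 .11 16; python3 - <<'E'
from fit import *
for n in("side","top"):
    p=ctrl.read_camera(n); save(p,n+"2"); uv=proj(p,[.5585,-.034,.06]).astype(int); print(uv)
    if n=="side":
        c=p["color"][uv[1]-60:uv[1]+50,uv[0]-70:uv[0]+70]
        cv2.imwrite("pics/s2c.png",cv2.resize(cv2.cvtColor(c,cv2.COLOR_RGB2BGR),None,fx=5,fy=5,interpolation=cv2.INTER_CUBIC))
E
```

```text
t 6.38 tcp [ 0.5594 -0.0336  0.1106] yaw 16.06 F [0.6 0.9 0. ] op 0.449 ff 30.5 q [-0.24  0.2   1.96 -0.    0.98  1.05] nose 0.022
[ 0.06 -0.09  0.06] [-0.9  0.1  0.6]
[276 193]
[277 202]
```

View pics/s2c.png

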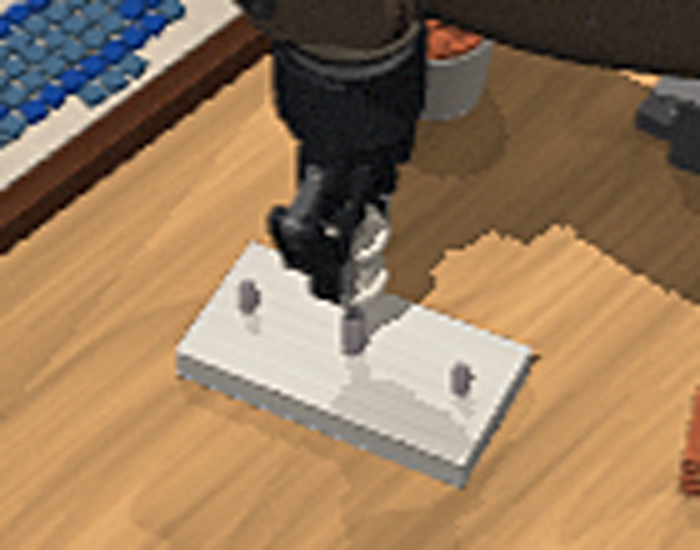

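The core hangs upright just above the spindle: core right edge at crop x≈388, spindle at x≈353. I'll measure the spindle and dowels in the first pictures and overlay predictions on this one.

```bash
cat > ov.py <<'E'
from fit import *
from scipy.optimize import least_squares
def taper(r,h,t,rt): return np.vstack([cyl(r,.024,.024+h-t),cyl(rt,.024+h,.024+h)])
def at(P,x,y,z=0): return P+np.array([x,y,z])
def hull(p,W): return cv2.convexHull(np.array([proj(p,w) for w in W]).astype(np.float32)).reshape(-1,2)
def pinmask(p,P,ex=1):
    h=hull(p,P); m=np.zeros((420*8,560*8),np.uint8); cv2.fillPoly(m,[(((h+.5)*8-.5)*16).astype(np.int32).reshape(-1,1,2)],255,shift=4); return cv2.resize(m,(560,420),interpolation=cv2.INTER_AREA)/255.
if __name__=="__main__":
  for n in("side","top"):
    p=ctrl.read_camera(n); img=cv2.imread(f"pics/{n}0.png").astype(float).mean(2)
    x,y,w={"side":(.5575,-.0329,-2.8697),"top":(.5598,-.0353,-2.8569)}[n]
    for off,pin in((0,taper(.006,.034,.006,.002)),(.065,taper(.005,.024,.008,.0015)),(-.065,taper(.005,.024,.008,.0015))):
        px,py=x+off*np.cos(w),y+off*np.sin(w)
        uv=proj(p,[px,py,.04]).astype(int); sl=np.s_[uv[1]-12:uv[1]+12,uv[0]-9:uv[0]+9]
        a=img[sl]; bg=np.percentile(a,70)
        def f(d):
            m=cv2.GaussianBlur(pinmask(p,at(pin,px+d[0]*.01,py+d[1]*.01)),(0,0),.6)[sl]
            A=np.c_[m.ravel(),np.ones(m.size)]; c=np.linalg.lstsq(A,a.ravel(),rcond=None)
            return c[1][0] if len(c[1]) else 1e9
        o=minimize(f,[0,0],method="Nelder-Mead",options=dict(initial_simplex=[[0,0],[.4,0],[0,.4]],maxiter=60)); print(n,off,(np.array([px,py])+o.x*.01).round(4),(o.x*10).round(1),"res",round(f([0,0])),round(o.fun))
  p=ctrl.read_camera("side"); Z=12; u0,v0=245,160
  im=cv2.cvtColor(p["color"],cv2.COLOR_RGB2BGR)[v0:v0+48,u0:u0+62]; im=cv2.resize(im,None,fx=Z,fy=Z,interpolation=cv2.INTER_CUBIC)
  def draw(P,c): cv2.polylines(im,[((hull(p,P)-[u0,v0]+.5)*Z).astype(np.int32).reshape(-1,1,2)],True,c,1)
  s=ctrl.get_state()["eef_pos"]
  for z0,z1 in((0,.008),(.034,.042)): draw(at(cyl(.02,z0,z1),s[0],s[1],s[2]-.030),(0,0,255))
  draw(at(taper(.006,.034,.006,.002),.5575,-.0329),(0,255,0))
  cv2.imwrite("pics/ov.png",im)
E
python3 ov.py
```

```text
side 0 [ 0.5556 -0.0335] [-1.9 -0.6] res 220736 192859
side 0.065 [ 0.4935 -0.0502] [-1.4  0.1] res 197227 190479
side -0.065 [ 0.6186 -0.0152] [-1.5  0.3] res 316952 311549
top 0 [ 0.5591 -0.0382] [-0.7 -2.9] res 41291 29224
top 0.065 [ 0.4972 -0.0554] [-0.2 -1.9] res 184063 180553
top -0.065 [ 0.6218 -0.0205] [-0.4 -3.5] res 243166 236181
```

View pics/ov.png

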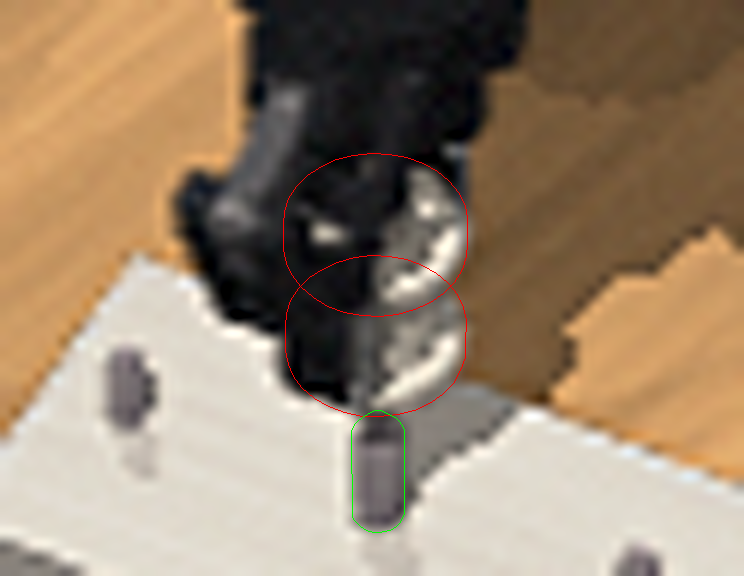

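In the tool's units: 18 mm / 600 = 0.03, 10 mm / 600 = 0.0167.

Call:
send_rows(rows="0 0 0 -0.0033 -0.0033 0.0167 -1;0 0 0 -0.0033 -0.0033 0.03 -1;0 0 0 -0.0033 -0.0033 0.03 -1;0 0 0 -0.0033 -0.0033 0.03 -1")

```text
time: 7.12
eef_pos: [0.5563, -0.0327, 0.0914]
tcp_rot: [0.99, 0.139, -0.0, -0.0]
contact_force: [0.7, -0.2, -0.2]
opening: 0.445
finger_force: 30.5
```

```bash
python3 go.py; python3 - <<'E'
from ov import *
p=ctrl.read_camera("side"); s=ctrl.get_state()["eef_pos"]
Z=14; u0,v0=252,165; col=cv2.cvtColor(p["color"],cv2.COLOR_RGB2BGR); col0=cv2.imread("pics/side0.png")
ims=[]
for c,pr in((col,1),(col,0)):
    im=cv2.resize(c[v0:v0+42,u0:u0+28],None,fx=Z,fy=Z,interpolation=cv2.INTER_CUBIC)
    def draw(P,cl): cv2.polylines(im,[((hull(p,P)-[u0,v0]+.5)*Z).astype(np.int32).reshape(-1,1,2)],True,cl,1)
    d=(0,0) if pr else (.002,-.0022)
    for z0,z1 in((0,.008),(.034,.042)): draw(at(cyl(.02,z0,z1),s[0]+d[0],s[1]+d[1],s[2]-.030),(0,0,255))
    draw(at(taper(.006,.034,.006,.002),.5575,-.0329),(0,255,0)); ims.append(im)
cv2.imwrite("pics/ov2.png",np.hstack(ims))
E
```

```text
t 7.12 tcp [ 0.5563 -0.0327  0.0914] yaw 15.99 F [ 0.7 -0.2 -0.2] op 0.445 ff 30.5 q [-0.24  0.22  1.98 -0.    0.94  1.05] nose 0.022
```

View pics/ov2.png

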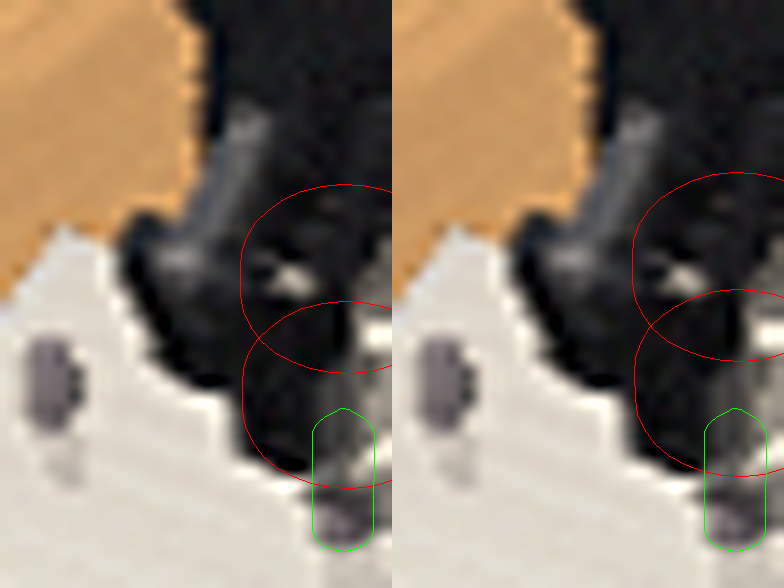

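The bottom flange now overlaps the spindle top. The offset is within about 2 mm, inside the taper's capture range. I'll lower it and watch the forces.

In the tool's units: 12 mm / 600 = 0.02, 9 mm / 600 = 0.015.

Call:
send_rows(rows="0 0 0 0 0 0.005 -1;0 0 0 0 0 0.01 -1;0 0 0 0 0 0.015 -1;0 0 0 0 0 0.02 -1;0 0 0 0 0 0.02 -1;0 0 0 0 0 0.02 -1", grip_force=30)

```text
time: 7.92
eef_pos: [0.5563, -0.0327, 0.0796]
tcp_rot: [0.99, 0.139, 0.0, -0.0]
contact_force: [0.3, -0.3, -0.4]
opening: 0.449
finger_force: 30.5
```

In the tool's units: 23 mm / 600 = 0.0383, 20 mm / 600 = 0.0333.

Call:
send_rows(rows="0 0 0 0 0 0.0067 -1;0 0 0 0 0 0.0133 -1;0 0 0 0 0 0.02 -1;0 0 0 0 0 0.0267 -1;0 0 0 0 0 0.0333 -1;0 0 0 0 0 0.0383 -1;0 0 0 0 0 0.0383 -1")

```text
time: 8.8
eef_pos: [0.5561, -0.0327, 0.0563]
tcp_rot: [0.99, 0.139, -0.0, -0.0]
contact_force: [-0.9, 1.1, -0.3]
opening: 0.452
finger_force: 30.5
```

In the tool's units: 3 mm / 600 = 0.005, 2 mm / 600 = 0.0033.

Call:
send_rows(rows="0 0 0 0 0 0.0017 -1;0 0 0 0 0 0.0033 -1;0 0 0 0 0 0.005 -1;0 0 0 0 0 0.005 -1;0 0 0 0 0 0.005 -1")

```text
time: 9.43
eef_pos: [0.5564, -0.0327, 0.054]
tcp_rot: [0.99, 0.139, 0.0, 0.0]
contact_force: [-1.7, 0.8, 3.7]
opening: 0.453
finger_force: 30.7
```

Call:
send_rows(rows="0 0 0 0 0 0 1;0 0 0 0 0 0 1;0 0 0 0 0 0 1;0 0 0 0 0 0 1;0 0 0 0 0 0 1;0 0 0 0 0 0 1")

```text
time: 10.18
eef_pos: [0.5563, -0.0327, 0.0536]
tcp_rot: [0.99, 0.139, 0.0, -0.0]
contact_force: [0.8, 0.1, 0.5]
opening: 1.0
finger_force: 0.0
```

In the tool's units: -160 mm / 600 = -0.2667, -130 mm / 600 = -0.2167.

Call:
send_rows(rows="0 0 0 0 0 -0.05 1;0 0 0 0 0 -0.1333 1;0 0 0 0 0 -0.2167 1;0 0 0 0 0 -0.2667 1;0 0 0 0 0 -0.2667 1")

```text
time: 10.8
eef_pos: [0.558, -0.0331, 0.2171]
tcp_rot: [0.99, 0.139, 0.003, 0.001]
contact_force: [0.4, -0.5, -0.0]
opening: 1.004
finger_force: 0.0
```

```bash
python3 go.py .4875 -.326 .18 11.4
```

```text
t 10.8 tcp [ 0.558  -0.0331  0.2171] yaw 16.0 F [ 0.4 -0.5 -0. ] op 1.004 ff 0.0 q [-0.24  0.06  1.9   0.    1.17  1.05] nose 0.022
[ 0.19 -0.36  4.6 ] [-148.7  262.    37.1]
```

In the tool's units: 259 mm / 600 = 0.4317, -151 mm / 600 = -0.2517, 4.6 degrees / 229.1831 = 0.0201.

Call:
send_rows(rows="0 0 0.0201 -0.2517 0.4317 0.05 1;0 0 0.0201 -0.2517 0.4317 0.05 1;0 0 0.0201 -0.2517 0.4317 0.05 1;0 0 0.0201 -0.2517 0.4317 0.05 1;0 0 0.0201 -0.2517 0.4317 0.05 1;0 0 0.0201 -0.2517 0.4317 0.05 1;0 0 0.0201 -0.2517 0.4317 0.05 1")

```text
time: 11.68
eef_pos: [0.4818, -0.3224, 0.1818]
tcp_rot: [0.995, 0.099, -0.001, -0.001]
contact_force: [0.4, -0.3, 0.3]
opening: 1.003
finger_force: 0.0
```

```bash
python3 go.py .485 -.324 .078 11.4; python3 - <<'E'
from ov import *
out=[]
for n in("side","top"):
    p=ctrl.read_camera(n); save(p,n+"3")
    q,e,m=fit(p,"mold_cover",[.4859,-.3243,-2.9407]); print(n,q.round(4),np.rad2deg(q[2])+180,e,m)
    uv=proj(p,[.5575,-.033,.04]).astype(int) if n=="side" else proj(p,[.5575,-.033,.04]).astype(int)
    u0,v0=uv-[28,28]; Z=7
    im=cv2.resize(cv2.cvtColor(p["color"],cv2.COLOR_RGB2BGR)[v0:v0+56,u0:u0+56],None,fx=Z,fy=Z,interpolation=cv2.INTER_CUBIC)
    for z0,z1 in((0,.008),(.034,.042)): cv2.polylines(im,[((hull(p,at(cyl(.02,z0,z1),.5563,-.0327,.024))-[u0,v0]+.5)*Z).astype(np.int32).reshape(-1,1,2)],True,(0,0,255),1)
    out.append(im)
cv2.imwrite("pics/seat.png",np.hstack(out))
E
```

```text
t 11.68 tcp [ 0.4818 -0.3224  0.1818] yaw 11.37 F [ 0.4 -0.3  0.3] op 1.003 ff 0.0 q [-0.76  0.15  1.87  0.    1.12  0.61] nose 0.022
[-0.17  0.09 -0.03] [  2.9   2.5 103.8]
side [ 0.4851 -0.3251 -2.9209] 12.643421083250985 4974.561176470588 5862.14
top [ 0.489  -0.3312 -2.932 ] 12.009170444771513 3616.7901960784316 4040.0600000000004
```

View pics/seat.png

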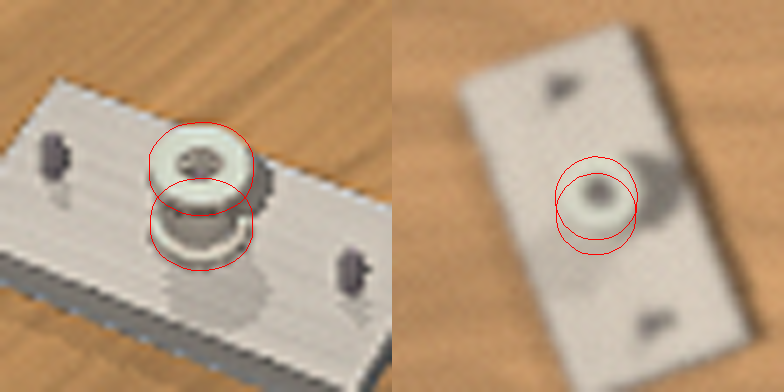

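The core is seated on the spindle: in the side half it matches the red prediction, with top flange at (201,165) and bottom flange on the plate, and in the top half it is centred at (597,205). Next I grasp the cover handle.

Call:
send_rows(rows="0 0 0 0.0058 0.0042 0.0667 1;0 0 0 0.0058 0.0042 0.1333 1;0 0 0 0.0058 0.0042 0.1633 1;0 0 0 0.0058 0.0042 0.17 1;0 0 0 0.0058 0.0042 0.17 1")

```text
time: 12.4
eef_pos: [0.4872, -0.3253, 0.0828]
tcp_rot: [0.995, 0.1, 0.001, 0.001]
contact_force: [-0.1, 0.0, -0.1]
opening: 1.004
finger_force: 0.0
```

Call:
send_rows(rows="0 0 0 0 0 0 -1;0 0 0 0 0 0 -1;0 0 0 0 0 0 -1;0 0 0 0 0 0 -1;0 0 0 0 0 0 -1;0 0 0 0 0 0 -1;0 0 0 0 0 0 -1;0 0 0 0 0 0 -1", grip_force=80)

```text
time: 13.4
eef_pos: [0.4865, -0.325, 0.082]
tcp_rot: [0.995, 0.099, -0.0, -0.0]
contact_force: [-1.3, 2.9, 5.4]
opening: 0.221
finger_force: 78.6
```

```bash
python3 go.py .557 -.033 .185 15.7
```

```text
t 13.4 tcp [ 0.4865 -0.325   0.082 ] yaw 11.39 F [-1.3  2.9  5.4] op 0.221 ff 78.6 q [-0.76  0.29  1.91  0.    0.94  0.61] nose 0.022
[-0.01 -0.   -4.31] [ 126.8 -272.4 -102.9]
```

In the tool's units: -105 mm / 600 = -0.175, -70 mm / 600 = -0.1167.

Call:
send_rows(rows="0 0 0 0 0 -0.05 -1;0 0 0 0 0 -0.1167 -1;0 0 0 0 0 -0.175 -1;0 0 0 0 0 -0.175 -1")

```text
time: 13.9
eef_pos: [0.4875, -0.3263, 0.1886]
tcp_rot: [0.995, 0.099, 0.002, 0.002]
contact_force: [0.0, -1.0, -4.0]
opening: 0.221
finger_force: 79.1
```

In the tool's units: -272 mm / 600 = -0.4533, -266 mm / 600 = -0.4433, -4.3 degrees / 229.1831 = -0.0188.

Call:
send_rows(rows="0 0 -0.0044 0.0333 -0.07 0 -1;0 0 -0.0087 0.0733 -0.1567 0 -1;0 0 -0.0131 0.1133 -0.2433 0 -1;0 0 -0.0188 0.1533 -0.33 0 -1;0 0 -0.0188 0.1883 -0.4033 0 -1;0 0 -0.0188 0.2067 -0.4433 0 -1;0 0 -0.0188 0.2117 -0.4533 0 -1;0 0 -0.0188 0.2117 -0.4533 0 -1")

```text
time: 14.9
eef_pos: [0.5562, -0.0333, 0.1844]
tcp_rot: [0.991, 0.137, -0.002, -0.0]
contact_force: [-1.2, -0.3, -4.0]
opening: 0.216
finger_force: 79.4
```

```bash
cat > see.py <<'E'
from ov import *
import sys
s=ctrl.get_state(); e=s["eef_pos"]; m=R.from_quat(s["tcp_rot"]).as_matrix(); w=np.arctan2(m[1,0],m[0,0]); p=ctrl.read_camera("side"); save(p,sys.argv[1])
print("TCP",e.round(4),np.rad2deg(w).round(2))
Z=7; u0,v0=proj(p,[.557,-.033,.06]).astype(int)-[55,45]
im=cv2.resize(cv2.cvtColor(p["color"],cv2.COLOR_RGB2BGR)[v0:v0+85,u0:u0+110],None,fx=Z,fy=Z,interpolation=cv2.INTER_CUBIC)
Rz=R.from_euler("z",w)
def draw(P,o,cl): cv2.polylines(im,[((hull(p,Rz.apply(P)+o)-[u0,v0]+.5)*Z).astype(np.int32).reshape(-1,1,2)],True,cl,1)
o=np.array([e[0],e[1],e[2]-.082])
for P in M["mold_cover"][0]: draw(P,o,(0,0,255))
for sx in(-1,1): draw(cyl(.0065,.014,.014)+[sx*.065,0,0],o,(0,0,255))
w=np.deg2rad(15.7); Rz=R.from_euler("z",w); b=np.array([.5575,-.0329,0])
for sx in(-1,1): draw(taper(.005,.024,.008,.0015)+[sx*.065,0,0],b,(0,255,0))
draw(M["mold_base"][0][0],b,(0,255,0))
cv2.imwrite(f"pics/{sys.argv[1]}c.png",im)
E
python3 see.py c1; python3 go.py
```

```text
TCP [ 0.5562 -0.0333  0.1844] 15.73
t 14.95 tcp [ 0.5564 -0.0339  0.185 ] yaw 15.68 F [ 0.4  0.4 -3.3] op 0.218 ff 79.4 q [-0.24  0.1   1.93 -0.    1.12  1.05] nose 0.022
```

View pics/c1c.png

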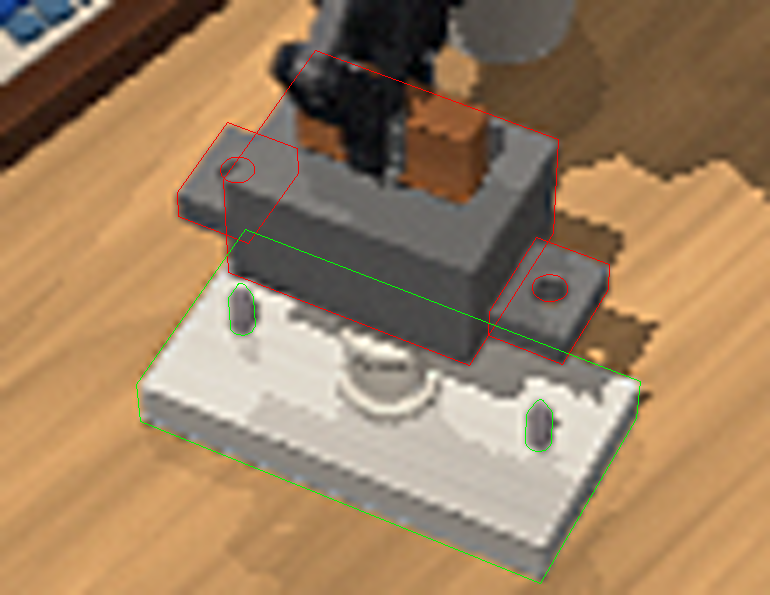

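The predicted cover outline (red) matches the held cover, with lug holes near (237,169) and (550,288). The green base and dowels match too, with dowels at (242,310) and (540,426). I'll lower it with a 1 mm correction.

In the tool's units: 50 mm / 600 = 0.0833, 45 mm / 600 = 0.075.

Call:
send_rows(rows="0 0 0 0.0017 -0.0008 0.025 -1;0 0 0 0.0017 -0.0008 0.05 -1;0 0 0 0.0017 -0.0008 0.075 -1;0 0 0 0.0017 -0.0008 0.0833 -1;0 0 0 0.0017 -0.0008 0.0833 -1;0 0 0 0.0017 -0.0008 0.0833 -1")

```text
time: 15.7
eef_pos: [0.5585, -0.0327, 0.1373]
tcp_rot: [0.991, 0.137, 0.001, 0.0]
contact_force: [-0.1, -0.2, -3.4]
opening: 0.221
finger_force: 79.3
```

```bash
python3 see.py c2; python3 go.py
```

```text
TCP [ 0.5585 -0.0327  0.1373] 15.69
t 15.75 tcp [ 0.5586 -0.0326  0.1374] yaw 15.7 F [-0.7  0.1 -4.4] op 0.222 ff 79.3 q [-0.24  0.16  1.95 -0.    1.03  1.06] nose 0.022
```

View pics/c2c.png

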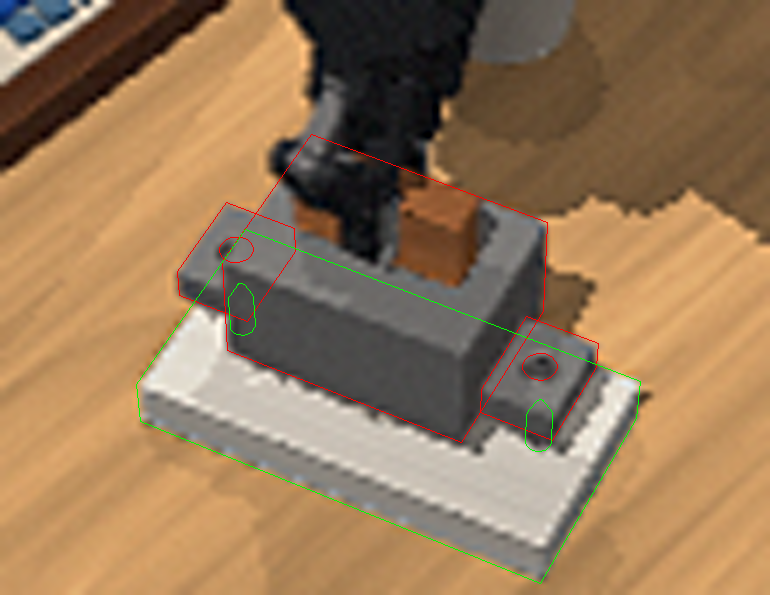

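The lug holes sit above the dowels, at (541,366) over (540,425) and (235,249) over (242,310). Next I lower it slowly, shifting back 1 mm in x.

In the tool's units: 12 mm / 600 = 0.02, 9 mm / 600 = 0.015.

Call:
send_rows(rows="0 0 0 -0.0017 0 0.005 -1;0 0 0 -0.0017 0 0.01 -1;0 0 0 -0.0017 0 0.015 -1;0 0 0 -0.0017 0 0.02 -1;0 0 0 -0.0017 0 0.02 -1;0 0 0 -0.0017 0 0.02 -1")

```text
time: 16.5
eef_pos: [0.5571, -0.0329, 0.1246]
tcp_rot: [0.991, 0.137, 0.0, -0.0]
contact_force: [0.7, -0.5, -3.2]
opening: 0.226
finger_force: 79.3
```

In the tool's units: 8 mm / 600 = 0.0133, 6 mm / 600 = 0.01.

Call:
send_rows(rows="0 0 0 0 0 0.0033 -1;0 0 0 0 0 0.0067 -1;0 0 0 0 0 0.01 -1;0 0 0 0 0 0.0133 -1;0 0 0 0 0 0.0133 -1")

```text
time: 17.12
eef_pos: [0.5569, -0.0328, 0.1163]
tcp_rot: [0.991, 0.136, -0.0, -0.0]
contact_force: [0.6, 0.3, -4.0]
opening: 0.219
finger_force: 79.4
```

In the tool's units: 9 mm / 600 = 0.015, 8 mm / 600 = 0.0133.

Call:
send_rows(rows="0 0 0 0 0 0.0033 -1;0 0 0 0 0 0.0067 -1;0 0 0 0 0 0.01 -1;0 0 0 0 0 0.0133 -1;0 0 0 0 0 0.015 -1;0 0 0 0 0 0.015 -1")

```text
time: 17.88
eef_pos: [0.557, -0.0328, 0.1075]
tcp_rot: [0.991, 0.136, -0.0, -0.0]
contact_force: [-0.3, 0.6, -4.0]
opening: 0.221
finger_force: 79.4
```

In the tool's units: 2 mm / 600 = 0.0033, 1 mm / 600 = 0.0017.

Call:
send_rows(rows="0 0 0 0 0 0.0017 -1;0 0 0 0 0 0.0033 -1;0 0 0 0 0 0.0033 -1;0 0 0 0 0 0.0033 -1", grip_force=100)

```text
time: 18.38
eef_pos: [0.5571, -0.0328, 0.1061]
tcp_rot: [0.991, 0.137, 0.0, 0.0]
contact_force: [-1.7, 0.3, 2.2]
opening: 0.212
finger_force: 101.7
```

In the tool's units: 1 mm / 600 = 0.0017, 0.5 mm / 600 = 0.0008.

Call:
send_rows(rows="0 0 0 0 0 0.0008 -1;0 0 0 0 0 0.0017 -1;0 0 0 0 0 0.0017 -1;0 0 0 0 0 0.0017 -1")

```text
time: 18.88
eef_pos: [0.5572, -0.0328, 0.1061]
tcp_rot: [0.991, 0.137, -0.0, -0.0]
contact_force: [-5.3, 1.6, 6.9]
opening: 0.216
finger_force: 103.0
```

In the tool's units: 1 mm / 600 = 0.0017, -0.5 mm / 600 = -0.0008.

Call:
send_rows(rows="0 0 0 -0.0008 0 0.0008 -1;0 0 0 -0.0008 0 0.0017 -1;0 0 0 -0.0008 0 0.0017 -1;0 0 0 -0.0008 0 0.0017 -1")

```text
time: 19.38
eef_pos: [0.5571, -0.0328, 0.106]
tcp_rot: [0.991, 0.137, 0.0, -0.0]
contact_force: [-6.4, 2.2, 10.6]
opening: 0.218
finger_force: 103.5
```

In the tool's units: 0.9 mm / 600 = 0.0015, -0.7 mm / 600 = -0.0012.

Call:
send_rows(rows="0 0 0 -0.0012 0 0.0008 -1;0 0 0 -0.0012 0 0.0015 -1;0 0 0 -0.0012 0 0.0015 -1;0 0 0 -0.0012 0 0.0015 -1")

```text
time: 19.88
eef_pos: [0.5571, -0.0328, 0.106]
tcp_rot: [0.991, 0.137, 0.001, -0.0]
contact_force: [-5.6, 3.7, 13.5]
opening: 0.21
finger_force: 103.9
```

```bash
python3 see.py c3; for i in 1 2 3; do python3 - <<'E'
from h import *
ctrl.read_camera("side"); s=ctrl.get_state(); print(s["contact_force"].round(1),s["eef_pos"].round(4),s["tcp_rot"].round(4))
E
done
```

```text
TCP [ 0.5571 -0.0328  0.106 ] 15.7
[-5.6  4.7 13.7] [ 0.5571 -0.0328  0.106 ] [ 9.906e-01  1.366e-01  1.000e-03 -1.000e-04]
[-6.2  3.6 12.7] [ 0.5571 -0.0328  0.106 ] [ 9.906e-01  1.366e-01  1.000e-03 -1.000e-04]
[-6.1  3.7 13.7] [ 0.5571 -0.0328  0.106 ] [ 9.906e-01  1.366e-01  1.000e-03 -1.000e-04]
```

View pics/c3c.png

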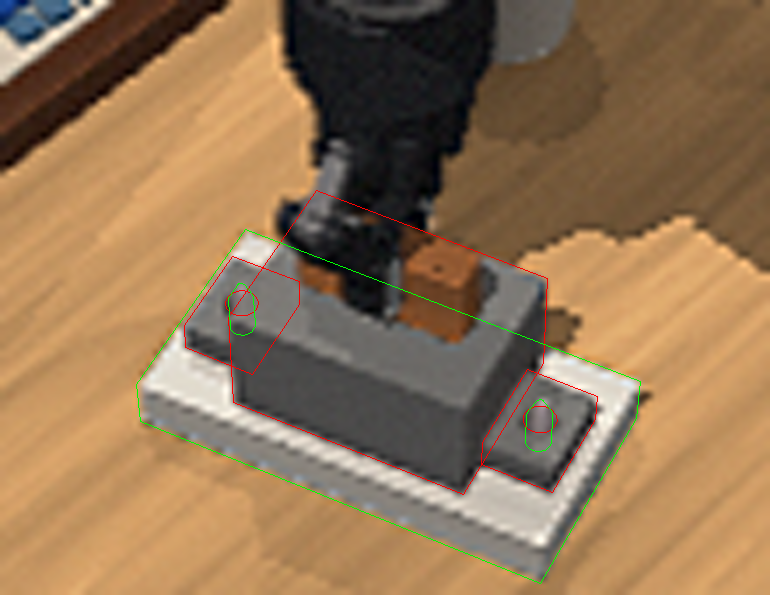

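The cover is flush on the base, with dowel tips showing through both lug holes at (242,300) and (540,415). The tool reads a steady push of about 13.5 N, or about 17 N on the base with the cover's weight. Handing in.

```bash
python3 -c "
from plant import ctrl
print(ctrl.sign_off())"
```

```text
the job is handed in; nothing more can be done
None
```

The short core is seated on the spindle, the cover is closed flush on both dowels, and the gripper was still holding it down with a steady push of about 13.5 N (about 17 N on the base with the cover's weight) when I handed the job in at about 20 s.

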